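# Close the sphere mould and rock it out of its tight stand

### The job

The hinged sphere mould stands open with its foot stuck in the metal stand. Swing its loose half shut until both halves sit edge to edge, then grip the closed mould across both halves, rock it side to side (in the plane of the mould plates) until its foot has pushed both orange jaws of the stand back, and lift it out. Finish while still holding it: closed, upright and still, over the stand, with its foot just clear (about 1 to 5 cm above the stand's top); do not push the stand or its jaws with the robot, and leave everything else on the bench where it is.

Things in the scene. Friction and masses are not known exactly. Their poses are not given: they have to be found in the camera images.
- stand: Fixed aluminium stand, base 100 (x) x 136 (y) x 12 mm; origin: centre of its underside on the bench. Highest part 69 mm up. The mould's foot stands in the central socket (floor 12 mm above the origin), mould axes along the stand's. Its y axis is the rocking direction (the plates run along y); the halves close along x. The socket lets the mould lean along y, but only 0.04 rad along x.
- jaw_left (a joint): Sliding jaw with orange nose, stand's +y side, in m. 0: its nose (57 to 65 mm above the bench) hooks 3 mm over a ledge of the foot and blocks a straight pull. Grows to 0.007 as pushed out to +y; very stiff (14 N), stays where left. Clear of the foot from 0.003; aim for 0.004. Leaning the mould 0.1 rad to +y pushes it out 4 mm, 0.17 rad to its stop.
- jaw_right (a joint): The like jaw on the stand's -y side: 0 = hooked over the foot, grows to 0.007 as it is pushed out to -y by leaning the mould to -y.
- mould: Frosted grey mould, 0.2 to 0.45 kg. Origin: lowest point of its round-bottomed foot, at first on the socket floor. Foot 24 mm wide, 68 high; above it the fixed half, a plate 8.5 thick (x), 90 wide (y), 68 to 170 mm up, with a dome (radius 28, height 25) on its -x face, centred 100 mm up. Seam of the halves: plane x = 0. In the stand it leans about a point 12 mm above this origin.
- mould_grip (a point): On the seam plane, mid-width, 155 mm above the mould's origin and 15 mm below the top edge; axes as the mould's. The strip from 130 to 170 mm is flat, free of the domes: grip here across both closed halves, 18 mm thick along x.
- mould_hinge (a point): Point on the upright hinge axis of the moving half: 45 mm to +y of mould_grip, same height.
- shell (a joint): Opening of the moving half about its upright hinge, rad: 0 = shut, seated edge to edge on the fixed half; grows to 2.0 as its free edge swings out to the mould's +x side, counterclockwise from above (starts at 0.9 to 1.6). Slightly stiff hinge (0.03 N m); stays where left.
- shell_edge (a point): Mid-thickness of the moving half's free edge, 90 mm from the hinge axis, at mould_grip's height. That half is a plate 8.5 mm thick with inner face 0.5 mm off the hinge axis, 69 to 170 mm above the mould's origin, with a dome (radius 28, height 25, 45 mm from the hinge, 100 mm up) and blue top stripe on its outer face. Local y points to the hinge, x out of the outer face.
- tray_a: Bystander: loose grey mould tray 100 x 160 x 24 mm; origin under its centre.
- tray_b: Bystander: the same.
- scraper: Bystander: spatula lying on the bench.
- brush: Bystander: blue-handled brush lying on the bench.
- half_shell: Bystander: spare dark half mould lying dome up, 90 x 90 x 34 mm; origin under its centre.
- bowl: Bystander: steel bowl, rim radius 55, height 50 mm; origin under its centre.
Mind the look-alikes: they are no part of the job. What is shaped like the stand but turquoise is not meant.

How it is judged:
By the outcome, as a careful person would: the job done as asked, in the order asked, and still so for the second after the job is handed in, while the arm keeps its last pose, push and grip.
It also fails if it takes over 58 s, if anything falls off the work surface, if the arm or the gripper's body presses on something with over 40 N, if the wrist force passes 120 N, or if a joint passes its speed limit or range.

### The arm

A 6-joint arm with a two-finger parallel gripper is mounted at the origin on the work surface. World frame = base frame: x ahead of the robot, y to its left, z up, the work surface at z = 0. Lengths are in mm, angles in degrees, forces in N, time in s.
With the tool pointing down it reaches from about 350 to 850 mm from the base axis. Payload 8.1 kg.
Tool frame: the origin (TCP) lies midway between the tips of the shut fingers; the grasp point (between the pads) lies 19 mm behind it; z points along the fingers, y is the line along which they close (so a half turn about z gives the same grasp; the last joint's range is limited). The gripper opens to 85 mm and grips with 20 to 120 N. Pads are 22 mm wide; open, the fingers measure 114 mm over their backs; the gripper's body (76 mm by 85 mm) begins 54 mm behind the grasp point. The pads swing forward as they close: fully open they stand 13 mm farther back than shut.
Start: joints at [62.086, 7.471, 85.268, -0, 87.261, -4.893], TCP at [234.625, 552.229, 231.292] pointing down, gripper open.
Joint ranges: [-169.43, 169.43], [-51.17, 129.36], [1.28, 143.12], [-76.62, 256.62], [0, 156.53], [-152.29, 152.29]. Speed limits (degrees/s): [136.94, 136.94, 159.86, 180, 180, 180].

### API

Orientations are given as [roll, pitch, yaw] about the fixed x, y, z axes, in that order (R = Rz(yaw) Ry(pitch) Rx(roll)).
In Python, from bench import sense, snapshot, camera_params, hand_in, masks_of, pinpoint gives the robot as it stands.
- The arm moves only by the tool step_arm, never from a script. Its argument "targets" is a list of rows, each an object with "angular": the turn, a rotation vector about the tool's x, y, z scaled (see below), a list of three; "dp": the shift along the tool's x, y, z scaled (see below), a list of three; "fingers": the closure, from 0 (fully open) to 1 (shut). A call has exactly 8 rows; each row is the pose to reach, as a shift and turn from the pose commanded when the call began, along the tool's axes at that moment, turning the shorter way round; what a row does not reach only later rows make up. The controller multiplies each number of a shift by 0.2 m and each number of a turn by 180 degrees. A row lasts 1/8 s, in which the tool goes at most 62.5 mm and 10.7 degrees, less where a joint would pass 70% of its speed; a pose out of reach is approached as far as the arm can. A call with a number of a shift or a turn outside -1 to 1 is refused whole. A call with a gripper value outside its range is refused whole. The fingers move at their own pace and stop on an object; "newtons" is the grip in N (left out, the last holds). Time passes only in rows, so rows that repeat a pose let the fingers close, or fill a call up. It gives the time, the measured TCP pose, the force, the opening and the grip force at its end, in the units of the state.
- sense(): the state, without advancing time (a new reading comes with each control period).
- snapshot(name): name is "scene" or "side" or "wrist"; returns the picture (384x512x3 uint8, blue, green, red); there is no depth.
- camera_params(name): a dict with "vfov" (degrees; the focal length in pixels is half the picture's height over the tangent of half this angle, whatever the lens; pixels are square), "cx", "cy" (the principal point, pixels), "R" (3x3) and "t" (3): a world point X has camera coordinates R X + t. Camera axes: x right, y down, z forward; pixel columns grow to the right and rows downward; lengths in mm; the calibration is good to about 2 mm. A picture is of the moment at which its call begins: read the wrist's pose just before it. camera_params takes no time and is no camera call; for the wrist camera it gives the pose at the moment of the call.
- hand_in(): hands the job in; it is judged then, once.
Trained networks look in the newest picture that a camera, given by its name, has taken for a name from the list of things; names that differ only in an ending like _2 or _b are one class to them, and where a whole thing is asked for, a point or a joint stands for the part that bears it (a point fixed in the world has none). Each returns a list of dicts, best first, with "conf" (0 to 1); they miss things now and then, are a little off and sometimes report something else, mostly with a low value. They report only what shows in the picture. A call takes as long as a camera call. They do not tell look-alikes from the thing itself.
- masks_of(camera, label): "pixels" (384x512 bool, what is visible of it) and "at" ([column, row] in pixels, amid what is visible of it).
- pinpoint(camera, label): "at" ([column, row] in pixels: a listed point, or the origin of a listed thing).
The state is a dict: "time": time; "joint_pos": joint angles; "qd": joint speeds; "joint_efforts": joint torques, N m; "tool_pos": TCP position; "tcp_rot": TCP orientation; "ft_force": force on the tool from outside, world axes, zero at the start; "wrist_torque": the same for the moment, N m; "finger_gap": finger opening in mm; "grip_force": force on a finger pad.
Only numpy, scipy, OpenCV 4.12 (cv2) and the standard library are available. Lean on these libraries where they do the work, as an engineer would, in place of code of your own. Each camera call takes 0.05 s, during which the arm holds its last target. There are 200 camera calls.

## Working session

There is one attempt and no reset: what is moved stays moved. The work goes in short steps, Python scripts to look and compute and a tool call to move; the robot and the scene stay as the last step left them, time stands still between calls to the robot, and variables do not carry over. Pictures are saved under pics/ and viewed, at most 10 in all, crops included, and the job is handed in when it is done.

Besides the shell and the picture viewer there is one more tool, called after ">>>" as name([rows], argument=value, ...), one row to a line, values as JSON. step_arm: Moves the arm, as the interface text tells. Its arguments: {"type":"object","properties":{"targets":{"type":"array","items":{"type":"object","properties":{"angular":{"type":"array","items":{"type":"number","minimum":-1,"maximum":1}},"dp":{"type":"array","items":{"type":"number","minimum":-1,"maximum":1}},"fingers":{"type":"number"}}}},"newtons":{"type":"number"}},"required":["targets"]}

```bash
mkdir -p pics
cat > h.py <<'E'
import numpy as np,cv2,json
from bench import sense,snapshot,camera_params,masks_of,pinpoint,hand_in
from scipy.spatial.transform import Rotation as Ro
def cam(n):
    p=camera_params(n);f=192/np.tan(np.radians(p['vfov'])/2)
    return f,p['cx'],p['cy'],np.array(p['R']),np.array(p['t'])
def ray(n,uv):
    f,cx,cy,R,t=cam(n);d=R.T@np.array([(uv[0]-cx)/f,(uv[1]-cy)/f,1]);return -R.T@t,d/np.linalg.norm(d)
def onz(n,uv,z):
    o,d=ray(n,uv);return o+d*(z-o[2])/d[2]
def tri(obs):
    A=np.zeros((3,3));b=np.zeros(3);rs=[ray(*x) for x in obs]
    for o,d in rs:
        P=np.eye(3)-np.outer(d,d);A+=P;b+=P@o
    X=np.linalg.solve(A,b);return X,[round(float(np.linalg.norm((np.eye(3)-np.outer(d,d))@(X-o))),1) for o,d in rs]
def proj(n,X):
    f,cx,cy,R,t=cam(n);c=R@np.array(X)+t;return np.array([f*c[0]/c[2]+cx,f*c[1]/c[2]+cy])
E
python3 - <<'E'
from h import *
ims=[]
for n in['scene','side']:
    im=snapshot(n);ims.append(im)
    for l in['stand','mould','mould_grip','mould_hinge','shell_edge','tray_a','bowl','half_shell','scraper','brush']:
        print(n,l,[(np.round(d['at'],1).tolist(),round(d['conf'],2)) for d in pinpoint(n,l)])
    f,cx,cy,R,t=cam(n);print(n,(-R.T@t).round(),f)
cv2.imwrite('pics/a.png',ims[0]);cv2.imwrite('pics/b.png',ims[1])
print(sense())
E
```

```text
scene stand [([288.2, 197.5], 0.8), ([190.3, 153.3], 0.8), ([284.8, 264.7], 0.67), ([239.3, 245.5], 0.61)]
scene mould [([242.4, 241.3], 0.55), ([243.5, 252.0], 0.37)]
scene mould_grip [([239.8, 216.3], 0.78)]
scene mould_hinge [([239.4, 243.3], 0.74), ([254.1, 222.6], 0.59)]
scene shell_edge [([242.7, 253.0], 0.98), ([283.4, 264.8], 0.59), ([377.8, 257.4], 0.54)]
scene tray_a [([377.3, 258.6], 0.78), ([140.7, 197.0], 0.78)]
scene bowl [([368.1, 209.8], 0.93)]
scene half_shell [([232.9, 284.1], 0.74)]
scene scraper [([199.5, 226.1], 0.97)]
scene brush [([283.8, 261.5], 0.89)]
scene [1039.  184.  982.] 357.65831377479515
side stand [([276.7, 224.6], 0.96), ([256.7, 325.2], 0.68), ([208.1, 225.5], 0.57)]
side mould [([277.5, 219.5], 0.75)]
side mould_grip [([281.0, 175.2], 0.62)]
side mould_hinge [([268.6, 171.8], 0.73)]
side shell_edge [([293.9, 163.0], 0.87)]
side tray_a [([200.4, 179.8], 0.76), ([354.5, 322.2], 0.76), ([278.0, 221.5], 0.58)]
side bowl [([164.4, 194.2], 0.81)]
side half_shell [([300.3, 206.2], 0.78)]
side scraper [([301.0, 256.3], 0.59), ([304.1, 203.6], 0.42)]
side brush [([260.2, 200.3], 0.77)]
side [ -42. -657.  661.] 354.8095074725664
{'time': 1.1, 'joint_pos': array([ 6.20850975e+01,  7.47102279e+00,  8.52671010e+01,  7.56196601e-04,
        8.72627284e+01, -4.89273747e+00]), 'qd': array([-0.13884081, -0.0024754 , -0.04456721,  0.04917413,  0.0287271 ,
        0.039442  ]), 'joint_efforts': array([ 1.04041454e-03, -5.69312453e+01, -5.00888157e+01, -9.30428087e-06,
        8.18968256e-04, -3.24884900e-05]), 'tool_pos': array([234.6247424 , 552.22512631, 231.30042583]), 'tcp_rot': array([-1.79999215e+02, -8.25265606e-04,  1.56977799e+02]), 'ft_force': array([-0.22294747,  1.13563008, -0.6904787 ]), 'wrist_torque': array([ 0.00380016, -0.00987827, -0.04652635]), 'grip_force': 0.0, 'finger_gap': 85.5341871021978}
```

View pics/a.png

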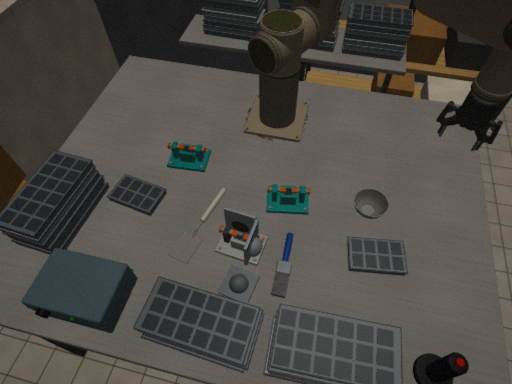

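View pics/b.png

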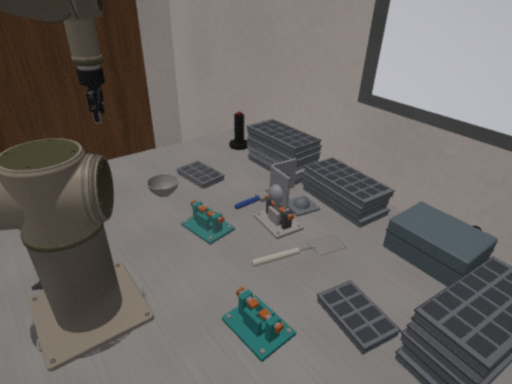

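The pictures show three stand-shaped things. In the scene view these are turquoise at (190,155), turquoise at (288,197) and bare metal with the grey open mould at (241,244), which is at (278,215) in the side view. The metal one fits the description. I'll confirm it in one enlarged crop.

Run:
```python
from h import *
a=cv2.imread('pics/a.png')[195:280,190:290];b=cv2.imread('pics/b.png')[145:245,235:335]
a=cv2.resize(a,(400,340),interpolation=cv2.INTER_CUBIC);b=cv2.resize(b,(400,400),interpolation=cv2.INTER_CUBIC)
c=np.zeros((400,800,3),np.uint8);c[:340,:400]=a;c[:,400:]=b;cv2.imwrite('pics/c.png',c)
print(onz('scene',(241,245),0),onz('side',(277,222),0))
for n,o in [('grip',[('scene',(239.8,216.3)),('side',(281,175.2))]),('h',[('scene',(254.1,222.6)),('side',(268.6,171.8))]),('edge',[('scene',(242.7,253)),('side',(293.9,163))])]: print(n,tri(o))
print(ray('scene',(0,0))[0], tri([('scene',(239.3,245.5)),('side',(276.7,224.6))]))
```

```text
[569.52893765  10.33249859   0.        ] [568.16199274  13.63707604   0.        ]
grip (array([569.41105101,  13.60843364, 167.83858638]), [1.2, 1.2])
h (array([567.95332383,  58.30266384, 157.13721576]), [5.5, 5.5])
edge (array([663.89602106,  52.6293713 , 162.22838082]), [5.0, 5.0])
[1038.63023726  183.74630318  982.48044058] (array([566.54677505,   7.12675184,  -6.78280026]), [3.6, 3.6])
```

View pics/c.png

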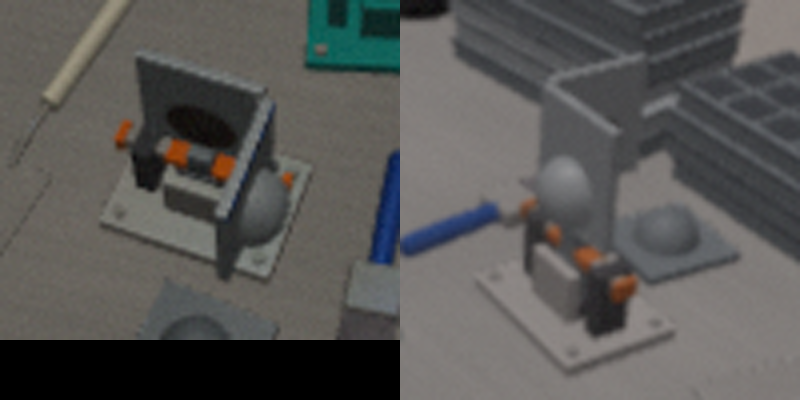

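The crop confirms it. The bare-metal stand, with grey posts and orange noses, carries the open grey mould. Its hinge is on the +y side and its moving half sticks out towards +x. Next I'll measure yaw from the base corners.

Run:
```python
from h import *
for n,pts in [('scene',[(215.5,250),(255.5,262.5),(267.75,235.8)]),('side',[(254.25,214.5),(277.5,236.5),(303,226.5)])]:
    P=[onz(n,p,10) for p in pts];print(n,np.round(P,0).tolist())
    for i in(0,1):
        d=P[i+1]-P[i];print(np.linalg.norm(d),np.degrees(np.arctan2(d[1],d[0])))
    print('centre',(P[0]+P[2])/2)
# top edge of fixed half: ends (137,55),(265,95) in crop => z ~182
for p in [(140,54),(265,94)]: print(onz('scene',(190+p[0]/4,195+p[1]/4),182))
print('edge',onz('scene',(190+222/4,195+218/4),182))
for p in [(543,88),(643,55),(618,133)]: print('side',onz('side',(235+(p[0]-400)/4,145+p[1]/4),182))
```

```text
scene [[608.0, -58.0, 10.0], [619.0, 68.0, 10.0], [525.0, 84.0, 10.0]]
126.6180116690351 85.08142798759387
95.66657112781365 170.85035287414317
centre [566.53737398  12.92367475  10.        ]
side [[525.0, 76.0, 10.0], [514.0, -52.0, 10.0], [609.0, -60.0, 10.0]]
129.1350427643982 -94.9728979574323
95.44791019912456 -4.619901362877045
centre [567.26625559   8.10412721  10.        ]
[562.53686082 -27.31366353 182.        ]
[573.07216224  60.85962697 182.        ]
edge [665.69887426  56.49545069 182.        ]
side [559.91878231  48.33322299 182.        ]
side [658.26891051  47.60535187 182.        ]
side [560.39268175 -33.67113382 182.        ]
```

>>> step_arm([
  {"dp": [-0.06,-0.03,0],"angular": [0,0,0.03],"fingers": 1},
  {"dp": [-0.2,-0.09,0],"angular": [0,0,0.08],"fingers": 1},
  {"dp": [-0.35,-0.15,0],"angular": [0,0,0.135],"fingers": 1},
  {"dp": [-0.5,-0.22,0],"angular": [0,0,0.19],"fingers": 1},
  {"dp": [-0.65,-0.28,0],"angular": [0,0,0.245],"fingers": 1},
  {"dp": [-0.8,-0.34,0],"angular": [0,0,0.3],"fingers": 1},
  {"dp": [-0.94,-0.4,0],"angular": [0,0,0.355],"fingers": 1},
  {"dp": [-1,-0.43,0],"angular": [0,0,0.406],"fingers": 1},
])

```text
time: 2.1
tool_pos: [386.2, 393.7, 231.4]
tcp_rot: [180.0, 0.0, 83.5]
ft_force: [-0.2, 0.8, -0.5]
finger_gap: 0.1
grip_force: 0.0
```

>>> step_arm([
  {"dp": [-0.04,0.05,0],"fingers": 1},
  {"dp": [-0.12,0.14,0],"fingers": 1},
  {"dp": [-0.24,0.28,0],"fingers": 1},
  {"dp": [-0.36,0.42,0],"fingers": 1},
  {"dp": [-0.48,0.56,0],"fingers": 1},
  {"dp": [-0.6,0.7,0],"fingers": 1},
  {"dp": [-0.72,0.84,0],"fingers": 1},
  {"dp": [-0.84,0.97,0],"fingers": 1},
])

```text
validation failed for argument at $.ta...
```

>>> step_arm([
  {"dp": [-0.09,0.1,0],"fingers": 1},
  {"dp": [-0.17,0.2,0],"fingers": 1},
  {"dp": [-0.24,0.29,0],"fingers": 1},
  {"dp": [-0.3,0.36,0],"fingers": 1},
  {"dp": [-0.34,0.41,0],"fingers": 1},
  {"dp": [-0.35,0.44,0],"fingers": 1},
  {"dp": [-0.35,0.44,0],"fingers": 1},
  {"dp": [-0.35,0.44,0],"fingers": 1},
])

```text
validation failed for argument at $.ta...
```

Run:
```python
from h import *
print(sense()['tool_pos'],sense()['tcp_rot'])
w=camera_params('wrist');im=snapshot('wrist');cv2.imwrite('pics/d.png',im)
f,cx,cy,R,t=cam('wrist');print(-R.T@t,R[2])
for l in['stand','mould','mould_grip','mould_hinge','shell_edge','jaw_left']:
    print(l,[(np.round(d['at'],1).tolist(),round(d['conf'],2)) for d in pinpoint('wrist',l)])
C=np.array([567,10.5,0])
```

```text
[386.19365659 393.6792386  231.38252928] [1.79980577e+02 3.25623917e-03 8.35010454e+01]
[396.85045843 474.46638548 373.23318352] [-0.03917796 -0.31901404 -0.94693988]
stand [([261.4, 319.5], 0.76), ([342.6, 142.1], 0.51)]
mould []
mould_grip []
mould_hinge []
shell_edge []Traceback (most recent call last):
  File "<stdin>", line 6, in <module>
ValueError: it knows: bowl, brush, half_shell, mould, mould_grip, mould_hinge, scraper, shell_edge, stand, tray
```

View pics/d.png

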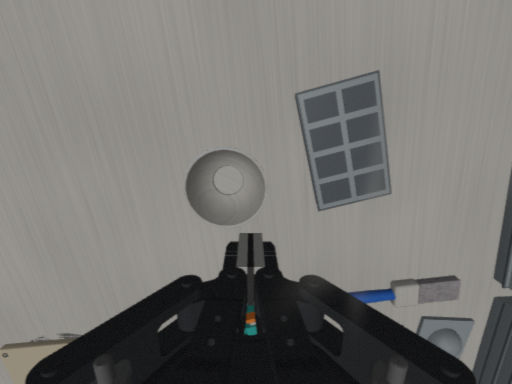

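>>> step_arm([
  {"dp": [-0.04,0.05,0],"angular": [0,0,0],"fingers": 1},
  {"dp": [-0.12,0.14,0],"angular": [0,0,0],"fingers": 1},
  {"dp": [-0.24,0.28,0],"angular": [0,0,0],"fingers": 1},
  {"dp": [-0.36,0.42,0],"angular": [0,0,0],"fingers": 1},
  {"dp": [-0.48,0.56,0],"angular": [0,0,0],"fingers": 1},
  {"dp": [-0.6,0.7,0],"angular": [0,0,0],"fingers": 1},
  {"dp": [-0.72,0.84,0],"angular": [0,0,0],"fingers": 1},
  {"dp": [-0.84,0.97,0],"angular": [0,0,0],"fingers": 1},
])

```text
time: 3.4
tool_pos: [561.1, 205.9, 231.3]
tcp_rot: [180.0, 0.0, 84.0]
ft_force: [0.3, -0.1, 0.6]
finger_gap: 0.4
grip_force: 0.0
```

>>> step_arm([
  {"dp": [-0.09,0.1,0],"angular": [0,0,0],"fingers": 1},
  {"dp": [-0.17,0.2,0.05],"angular": [0,0,0],"fingers": 1},
  {"dp": [-0.24,0.29,0.15],"angular": [0,0,0],"fingers": 1},
  {"dp": [-0.3,0.36,0.25],"angular": [0,0,0],"fingers": 1},
  {"dp": [-0.33,0.41,0.33],"angular": [0,0,0],"fingers": 1},
  {"dp": [-0.33,0.44,0.38],"angular": [0,0,0],"fingers": 1},
  {"dp": [-0.33,0.44,0.4],"angular": [0,0,0],"fingers": 1},
  {"dp": [-0.33,0.44,0.4],"angular": [0,0,0],"fingers": 1},
])

```text
time: 4.4
tool_pos: [640.4, 132.9, 151.4]
tcp_rot: [-180.0, -0.0, 83.9]
ft_force: [0.2, 0.3, 0.2]
finger_gap: 0.1
grip_force: 0.0
```

Run:
```python
from h import *
print(sense()['tool_pos'],sense()['tcp_rot'])
ims=[snapshot(n) for n in('scene','side')]
for n in('scene','side'):
  for l in['stand','mould','mould_grip','mould_hinge','shell_edge']:
    print(n,l,[(np.round(d['at'],1).tolist(),round(d['conf'],2)) for d in pinpoint(n,l)])
a=ims[0][180:280,190:310];b=ims[1][130:250,220:340]
c=np.hstack([cv2.resize(a,(400,400*100//120),interpolation=3),cv2.resize(b,(400,400),interpolation=3)[:333]]);cv2.imwrite('pics/e.png',c)
```

```text
[640.40268847 132.86976743 151.44518527] [-1.79999514e+02 -8.83694700e-03  8.39449748e+01]
scene stand [([238.5, 246.8], 0.93), ([191.7, 158.8], 0.62)]
scene mould [([240.2, 242.2], 0.62), ([238.0, 214.6], 0.27)]
scene mould_grip [([240.8, 215.1], 0.86), ([244.0, 241.1], 0.62)]
scene mould_hinge [([254.9, 220.7], 0.73)]
scene shell_edge [([241.3, 252.3], 0.71)]
side stand [([206.2, 228.9], 0.96), ([279.7, 223.1], 0.89), ([257.1, 325.4], 0.81)]
side mould [([274.7, 222.8], 0.66)]
side mould_grip [([281.2, 175.5], 0.81), ([162.9, 194.3], 0.55)]
side mould_hinge [([268.1, 170.8], 0.55)]
side shell_edge [([295.1, 163.5], 0.67)]
```

View pics/e.png

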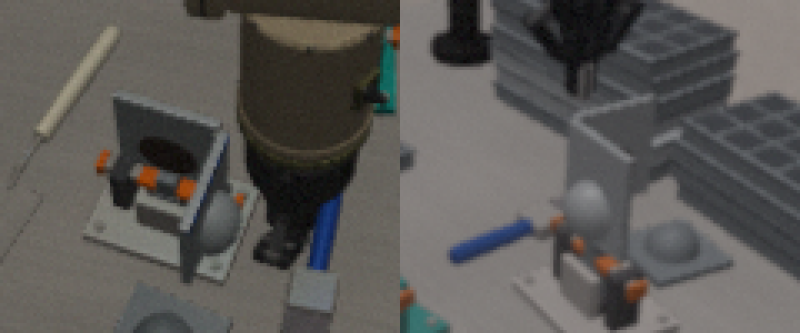

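>>> step_arm([
  {"dp": [-0.12,0,0],"angular": [0,0,0],"fingers": 1},
  {"dp": [-0.22,0.01,0],"angular": [0,0,0],"fingers": 1},
  {"dp": [-0.3,0.03,0],"angular": [0,0,0],"fingers": 1},
  {"dp": [-0.36,0.045,0],"angular": [0,0,0],"fingers": 1},
  {"dp": [-0.42,0.05,0],"angular": [0,0,0],"fingers": 1},
  {"dp": [-0.48,0.05,0],"angular": [0,0,0],"fingers": 1},
  {"dp": [-0.53,0.03,0],"angular": [0,0,0],"fingers": 1},
  {"dp": [-0.55,0.03,0],"angular": [0,0,0],"fingers": 1},
])

```text
time: 6.0
tool_pos: [634.5, 21.6, 151.3]
tcp_rot: [-180.0, 0.0, 83.9]
ft_force: [0.7, 1.4, 0.5]
finger_gap: 0.1
grip_force: 0.3
```

Run:
```python
from h import *
ims=[snapshot(n) for n in('scene','side')]
a=ims[0][180:280,190:310];b=ims[1][130:250,220:340]
c=np.hstack([cv2.resize(a,(400,400*100//120),interpolation=3),cv2.resize(b,(400,400),interpolation=3)[:333]]);cv2.imwrite('pics/f.png',c)
```

```text
(no output)
```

View pics/f.png

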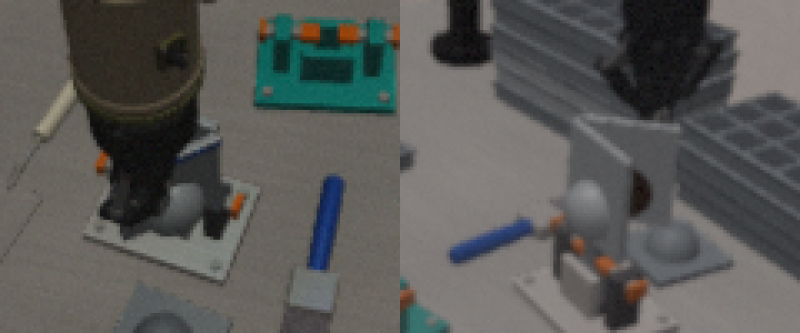

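The moving half is now about 45° open, with the finger on its outer face. I'll sweep on until it shuts.

>>> step_arm([
  {"dp": [-0.04,-0.025,0],"angular": [0,0,0],"fingers": 1},
  {"dp": [-0.08,-0.055,0],"angular": [0,0,0],"fingers": 1},
  {"dp": [-0.11,-0.09,0],"angular": [0,0,0],"fingers": 1},
  {"dp": [-0.14,-0.125,0],"angular": [0,0,0],"fingers": 1},
  {"dp": [-0.16,-0.16,0],"angular": [0,0,0],"fingers": 1},
  {"dp": [-0.18,-0.19,0],"angular": [0,0,0],"fingers": 1},
  {"dp": [-0.18,-0.21,0],"angular": [0,0,0],"fingers": 1},
  {"dp": [-0.18,-0.215,0],"angular": [0,0,0],"fingers": 1},
])

```text
time: 7.1
tool_pos: [588.1, -9.0, 151.4]
tcp_rot: [180.0, 0.0, 83.9]
ft_force: [0.6, -0.9, 0.4]
finger_gap: -0.2
grip_force: 0.3
```

>>> step_arm([
  {"dp": [0,-0.005,0],"angular": [0,0,0],"fingers": 1},
  {"dp": [0,-0.01,0],"angular": [0,0,0],"fingers": 1},
  {"dp": [0,-0.015,0],"angular": [0,0,0],"fingers": 1},
  {"dp": [0,-0.02,0],"angular": [0,0,0],"fingers": 1},
  {"dp": [0,-0.025,0],"angular": [0,0,0],"fingers": 1},
  {"dp": [0,-0.03,0],"angular": [0,0,0],"fingers": 1},
  {"dp": [0,-0.03,0],"angular": [0,0,0],"fingers": 1},
  {"dp": [0,-0.03,0],"angular": [0,0,0],"fingers": 1},
])

```text
time: 8.1
tool_pos: [582.3, -8.4, 151.3]
tcp_rot: [180.0, 0.0, 83.9]
ft_force: [0.5, -0.0, 0.7]
finger_gap: 0.1
grip_force: 0.4
```

Run:
```python
from h import *
ims=[snapshot(n) for n in('scene','side')]
a=ims[0][180:280,190:310];b=ims[1][130:250,220:340]
c=np.hstack([cv2.resize(a,(400,400*100//120),interpolation=3),cv2.resize(b,(400,400),interpolation=3)[:333]]);cv2.imwrite('pics/g.png',c)
```

```text
(no output)
```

View pics/g.png

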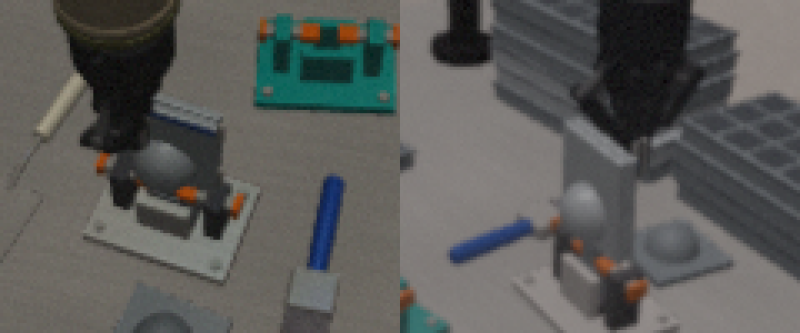

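>>> step_arm([
  {"dp": [0,-0.005,0],"angular": [0,0,0],"fingers": 1},
  {"dp": [0,-0.01,0],"angular": [0,0,0],"fingers": 1},
  {"dp": [0,-0.015,0],"angular": [0,0,0],"fingers": 1},
  {"dp": [0,-0.02,0],"angular": [0,0,0],"fingers": 1},
  {"dp": [0,-0.02,0],"angular": [0,0,0],"fingers": 1},
  {"dp": [0,-0.02,0],"angular": [0,0,0],"fingers": 1},
  {"dp": [0,-0.02,0],"angular": [0,0,0],"fingers": 1},
  {"dp": [0,-0.02,0],"angular": [0,0,0],"fingers": 1},
])

```text
time: 9.2
tool_pos: [580.1, -8.2, 151.7]
tcp_rot: [179.8, -0.0, 83.9]
ft_force: [11.7, -1.0, -4.6]
finger_gap: -0.3
grip_force: 5.4
```

>>> step_arm([
  {"dp": [0,0.03,0],"angular": [0,0,0],"fingers": 1},
  {"dp": [0,0.07,-0.03],"angular": [0,0,0],"fingers": 1},
  {"dp": [0,0.08,-0.15],"angular": [0,0,0],"fingers": 0.5},
  {"dp": [-0.05,0.08,-0.3],"angular": [0,0,0],"fingers": 0},
  {"dp": [-0.12,0.04,-0.4],"angular": [0,0,0],"fingers": 0},
  {"dp": [-0.2,0,-0.47],"angular": [0,0,0],"fingers": 0},
  {"dp": [-0.26,-0.04,-0.5],"angular": [0,0,0],"fingers": 0},
  {"dp": [-0.28,-0.06,-0.5],"angular": [0,0,0],"fingers": 0},
])

```text
time: 10.2
tool_pos: [559.7, -63.4, 251.2]
tcp_rot: [-180.0, 0.0, 83.8]
ft_force: [0.8, 0.1, -0.4]
finger_gap: 85.6
grip_force: 0.0
```

Run:
```python
from h import *
print(sense()['tool_pos'],sense()['tcp_rot'],sense()['ft_force'])
im=snapshot('wrist');f,cx,cy,R,t=cam('wrist');o=-R.T@t;print(o)
d=im.copy()
for l in['stand','mould','mould_grip','mould_hinge','shell_edge']:
    r=pinpoint('wrist',l);print(l,[(np.round(x['at'],1).tolist(),round(x['conf'],2)) for x in r])
    for x in r:
      u=x['at']
      z={'mould_grip':167,'mould_hinge':167,'shell_edge':167,'stand':0,'mould':12}[l];dd=R.T@np.array([(u[0]-cx)/f,(u[1]-cy)/f,1]);print('   ',(o+dd*(z-o[2])/dd[2]).round(1))
snapshot('scene');snapshot('side')
for n in('scene','side'):
  for l in['mould_grip','mould_hinge','shell_edge']:
    print(n,l,[(np.round(x['at'],1).tolist(),round(x['conf'],2)) for x in pinpoint(n,l)])
cv2.imwrite('pics/h.png',d)
```

```text
[559.65283313 -63.3826012  251.1994195 ] [-1.79992679e+02  2.33258609e-03  8.38263615e+01] [ 0.7624579   0.05337735 -0.42887572]
[568.45654708  18.23142427 392.59082945]
stand [([106.4, 288.2], 0.63), ([94.4, 40.3], 0.61), ([242.5, 51.4], 0.57)]
    [ 279.4 -265.3    0. ]
    [373.4 117.1   0. ]
    [564.6  83.2   0. ]
mould [([250.5, 107.5], 0.92)]
    [567.5  11.9  12. ]
mould_grip [([248.2, 111.9], 0.94)]
    [565.7  11.3 167. ]
mould_hinge [([244.9, 51.5], 0.67)]
    [568.   55.3 167. ]
shell_edge [([247.7, 109.4], 0.25)]
    [565.5  13.3 167. ]
scene mould_grip [([237.4, 212.6], 0.94)]
scene mould_hinge [([256.2, 221.7], 0.74)]
scene shell_edge [([222.6, 213.3], 0.86)]
side mould_grip [([277.0, 173.8], 0.84), ([300.5, 203.8], 0.46), ([357.1, 319.2], 0.26)]
side mould_hinge [([269.9, 172.4], 0.7)]
side shell_edge [([291.0, 183.3], 0.57)]
```

View pics/h.png

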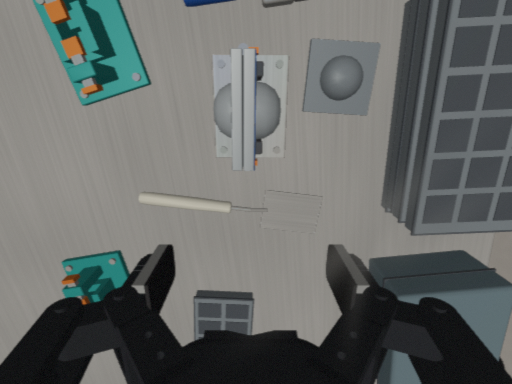

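Run:
```python
from h import *
im=cv2.imread('pics/h.png');g=cv2.cvtColor(im,6).astype(float)
f,cx,cy,R,t=cam('wrist');o=-R.T@t;print(f)
def oz(u,z):
    dd=R.T@np.array([(u[0]-cx)/f,(u[1]-cy)/f,1]);return (o+dd*(z-o[2])/dd[2]).round(1)
for r in(52,60,75,100,120,140,155,165): print(r,g[r,226:264].astype(int).tolist())
for p in[(213,57),(214,157),(287.5,55),(286,158)]: print(oz(p,12))
for p in[(233,52),(256,52),(233,168),(256,168)]: print(oz(p,182))
```

```text
265.4703433765576
52 [140, 142, 139, 130, 133, 164, 175, 176, 175, 176, 174, 173, 172, 171, 161, 133, 121, 150, 165, 176, 175, 174, 173, 173, 171, 171, 168, 164, 144, 107, 111, 128, 137, 140, 140, 139, 138, 138]
60 [160, 159, 162, 161, 156, 163, 176, 175, 175, 174, 173, 172, 171, 170, 160, 129, 86, 117, 160, 174, 174, 173, 173, 171, 170, 168, 167, 162, 139, 99, 123, 155, 159, 157, 158, 159, 161, 162]
75 [160, 159, 159, 160, 156, 158, 174, 173, 173, 171, 170, 169, 169, 167, 159, 129, 86, 115, 158, 172, 172, 171, 170, 169, 168, 167, 165, 156, 128, 89, 71, 65, 63, 62, 64, 64, 80, 126]
100 [142, 143, 142, 141, 137, 143, 165, 169, 168, 167, 166, 166, 165, 164, 156, 130, 87, 112, 155, 169, 169, 167, 166, 165, 163, 162, 162, 151, 122, 104, 128, 140, 139, 138, 137, 137, 136, 134]
120 [136, 137, 136, 137, 130, 129, 152, 165, 165, 163, 164, 162, 161, 160, 155, 131, 91, 112, 152, 166, 164, 163, 162, 160, 160, 160, 158, 146, 117, 110, 130, 132, 132, 132, 130, 131, 130, 128]
140 [159, 156, 156, 157, 157, 154, 153, 163, 162, 160, 159, 159, 158, 158, 153, 132, 95, 112, 151, 163, 160, 159, 158, 157, 156, 156, 151, 135, 97, 70, 52, 38, 38, 37, 49, 108, 152, 156]
155 [159, 158, 156, 156, 157, 154, 151, 158, 159, 157, 157, 155, 155, 155, 151, 134, 97, 112, 150, 158, 159, 156, 156, 155, 154, 152, 147, 127, 91, 118, 152, 157, 158, 158, 159, 159, 158, 155]
165 [142, 144, 143, 144, 142, 137, 139, 156, 156, 156, 156, 153, 153, 151, 149, 134, 99, 113, 149, 157, 155, 155, 153, 153, 151, 149, 143, 122, 99, 119, 133, 137, 141, 143, 142, 141, 144, 140]
[527.3  80.   12. ]
[509.  -49.4  12. ]
[623.2  72.   12. ]
[612.7 -62.   12. ]
[560.7  54.6 182. ]
[577.   52.8 182. ]
[550.  -29.4 182. ]
[568.6 -31.4 182. ]
```

Seen from above, both halves run parallel with an even seam at columns 241–243, so the mould is shut. Now to grip across it.

>>> step_arm([
  {"dp": [0.06,0,0],"angular": [0,0,0],"fingers": 0},
  {"dp": [0.16,0,0],"angular": [0,0,0],"fingers": 0},
  {"dp": [0.27,-0.006,0.03],"angular": [0,0,0],"fingers": 0},
  {"dp": [0.345,-0.006,0.12],"angular": [0,0,0],"fingers": 0},
  {"dp": [0.375,-0.006,0.25],"angular": [0,0,0],"fingers": 0},
  {"dp": [0.375,-0.006,0.38],"angular": [0,0,0],"fingers": 0},
  {"dp": [0.375,-0.006,0.48],"angular": [0,0,0],"fingers": 0},
  {"dp": [0.375,-0.006,0.51],"angular": [0,0,0],"fingers": 0},
])

```text
time: 11.9
tool_pos: [566.0, 12.7, 147.0]
tcp_rot: [-179.8, 0.0, 83.9]
ft_force: [-1.0, -0.7, -0.4]
finger_gap: 85.7
grip_force: 0.0
```

>>> step_arm([
  {"dp": [0,0,0],"angular": [0,0,0],"fingers": 0.3},
  {"dp": [0,0,0],"angular": [0,0,0],"fingers": 0.5},
  {"dp": [0,0,0],"angular": [0,0,0],"fingers": 0.6},
  {"dp": [0,0,0],"angular": [0,0,0],"fingers": 0.7},
  {"dp": [0,0,0],"angular": [0,0,0],"fingers": 0.8},
  {"dp": [0,0,0],"angular": [0,0,0],"fingers": 0.9},
  {"dp": [0,0,0],"angular": [0,0,0],"fingers": 1},
  {"dp": [0,0,0],"angular": [0,0,0],"fingers": 1},
], newtons=40)

```text
time: 12.9
tool_pos: [567.6, 12.3, 149.8]
tcp_rot: [179.9, -0.0, 83.9]
ft_force: [0.6, 0.1, 4.6]
finger_gap: 16.8
grip_force: 40.8
```

>>> step_arm([
  {"dp": [0,0,0],"angular": [0,0,0],"fingers": 1},
  {"dp": [0,0,0],"angular": [0,0,0],"fingers": 1},
  {"dp": [0.014,0,0],"angular": [0,-0.007,0],"fingers": 1},
  {"dp": [0.028,0,0.001],"angular": [0,-0.014,0],"fingers": 1},
  {"dp": [0.042,0,0.001],"angular": [0,-0.021,0],"fingers": 1},
  {"dp": [0.055,0,0.002],"angular": [0,-0.028,0],"fingers": 1},
  {"dp": [0.068,0,0.004],"angular": [0,-0.035,0],"fingers": 1},
  {"dp": [0.082,0,0.005],"angular": [0,-0.041,0],"fingers": 1},
], newtons=90)

```text
time: 13.9
tool_pos: [569.3, 27.8, 148.8]
tcp_rot: [179.9, 7.5, 83.9]
ft_force: [0.5, -5.7, 2.6]
finger_gap: 15.3
grip_force: 89.6
```

>>> step_arm([
  {"dp": [0,0,0],"angular": [0,0,0],"fingers": 1},
  {"dp": [-0.02,0,0],"angular": [0,0.01,0],"fingers": 1},
  {"dp": [-0.041,0,0.001],"angular": [0,0.021,0],"fingers": 1},
  {"dp": [-0.061,0,0.003],"angular": [0,0.031,0],"fingers": 1},
  {"dp": [-0.082,0,0.005],"angular": [0,0.041,0],"fingers": 1},
  {"dp": [-0.109,0,0.009],"angular": [0,0.055,0],"fingers": 1},
  {"dp": [-0.135,0,0.015],"angular": [0,0.069,0],"fingers": 1},
  {"dp": [-0.162,0,0.021],"angular": [0,0.083,0],"fingers": 1},
])

```text
time: 14.9
tool_pos: [566.0, -3.3, 149.1]
tcp_rot: [179.9, -7.7, 83.9]
ft_force: [-0.4, 2.4, 5.5]
finger_gap: 15.3
grip_force: 89.9
```

Run:
```python
from h import *
s=sense();print(s['tool_pos'],s['tcp_rot'],s['ft_force'],s['time'])
ims=[snapshot(n) for n in('scene','side')]
a=ims[0][190:275,200:280];b=ims[1][160:245,240:320]
c=np.hstack([cv2.resize(x,(400,425),interpolation=3) for x in(a,b)]);cv2.imwrite('pics/i.png',c)
```

```text
[565.98502898  -3.31016281 149.12052674] [179.92584703  -7.70056898  83.93166208] [-0.40615798  2.383396    5.46737952] 14.9
```

View pics/i.png

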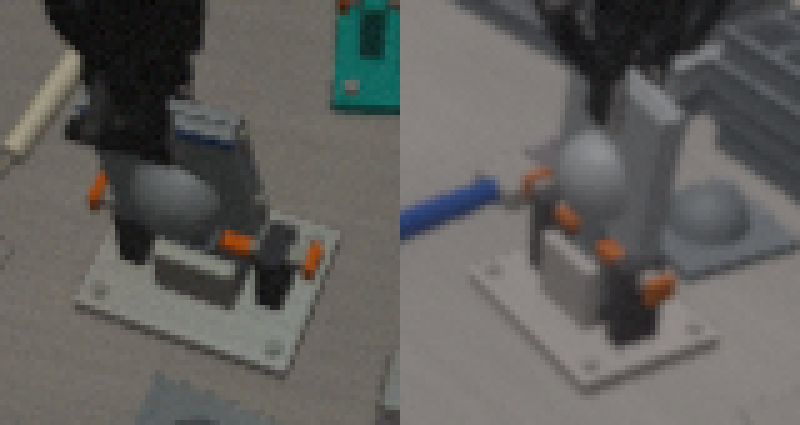

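Run:
```python
from h import *
now={n:snapshot(n) for n in('scene','side')}
def blobs(im,box):
    x0,x1,y0,y1=box;h=im.astype(float);b,g,r=[h[...,i] for i in range(3)]
    w=np.clip(r-(g+b)/2-25,0,None);w[:y0]=0;w[y1:]=0;w[:,:x0]=0;w[:,x1:]=0
    n,L=cv2.connectedComponents((w>0).astype(np.uint8));o=[]
    Y,X=np.mgrid[:384,:512]
    for i in range(1,n):
        m=(L==i)*w
        if (L==i).sum()>3:o.append([round((m*X).sum()/m.sum(),2),round((m*Y).sum()/m.sum(),2),int((L==i).sum())])
    return o
for n,box,ref in(('scene',(205,275,215,265),'a'),('side',(250,320,175,225),'b')):
    i0=cv2.imread(f'pics/{ref}.png')
    print(n,'before',blobs(i0,box));print(n,'now',blobs(now[n],box))
# px per 5mm along v
C=np.array([568,11.,60]);ev=np.array([.106,.994,0])
for n in('scene','side'):
  for s in(1,-1): print(n,s,proj(n,C+s*60*ev),proj(n,C+s*65*ev)-proj(n,C+s*60*ev))
```

```text
scene before [[np.float64(220.23), np.float64(227.52), 22], [np.float64(233.93), np.float64(232.69), 39], [np.float64(245.34), np.float64(236.17), 34], [np.float64(261.46), np.float64(239.16), 8]]
scene now [[np.float64(218.81), np.float64(227.23), 22], [np.float64(246.74), np.float64(237.91), 28], [np.float64(262.08), np.float64(241.12), 22]]
side before [[np.float64(266.52), np.float64(195.76), 12], [np.float64(273.11), np.float64(203.1), 13], [np.float64(281.2), np.float64(208.65), 30], [np.float64(290.5), np.float64(216.32), 33]]
side now [[np.float64(266.66), np.float64(194.83), 16], [np.float64(272.99), np.float64(203.01), 20], [np.float64(281.34), np.float64(209.52), 23], [np.float64(291.27), np.float64(217.13), 33]]
scene 1 [259.82604795 241.42378227] [1.63508413 0.52405116]
scene -1 [221.50946467 229.14316043] [-1.55890931 -0.49963682]
side 1 [268.04055113 197.33167364] [-0.84537169 -0.73671874]
side -1 [290.09017239 216.54732681] [0.99874097 0.87037595]
```

Both jaws have moved about 4.3 mm out by the orange blobs. Next: upright again, then lift gently.

>>> step_arm([
  {"dp": [0.014,0,0],"angular": [0,-0.007,0],"fingers": 1},
  {"dp": [0.028,0,0.001],"angular": [0,-0.014,0],"fingers": 1},
  {"dp": [0.042,0,0.001],"angular": [0,-0.021,0],"fingers": 1},
  {"dp": [0.055,0,0.002],"angular": [0,-0.028,0],"fingers": 1},
  {"dp": [0.068,0,0.004],"angular": [0,-0.035,0],"fingers": 1},
  {"dp": [0.081,0,0.005],"angular": [0,-0.042,0],"fingers": 1},
  {"dp": [0.081,0,0.005],"angular": [0,-0.042,0],"fingers": 1},
  {"dp": [0.081,0,0.005],"angular": [0,-0.042,0],"fingers": 1},
])

```text
time: 16.1
tool_pos: [567.6, 12.8, 150.0]
tcp_rot: [179.9, -0.0, 83.9]
ft_force: [0.0, 0.8, 5.2]
finger_gap: 15.3
grip_force: 89.9
```

>>> step_arm([
  {"dp": [0,0,-0.005],"angular": [0,0,0],"fingers": 1},
  {"dp": [0,0,-0.01],"angular": [0,0,0],"fingers": 1},
  {"dp": [0,0,-0.02],"angular": [0,0,0],"fingers": 1},
  {"dp": [0,0,-0.03],"angular": [0,0,0],"fingers": 1},
  {"dp": [0,0,-0.04],"angular": [0,0,0],"fingers": 1},
  {"dp": [0,0,-0.05],"angular": [0,0,0],"fingers": 1},
  {"dp": [0,0,-0.06],"angular": [0,0,0],"fingers": 1},
  {"dp": [0,0,-0.06],"angular": [0,0,0],"fingers": 1},
])

```text
time: 17.1
tool_pos: [567.4, 12.2, 161.8]
tcp_rot: [180.0, -0.0, 83.9]
ft_force: [0.6, 0.3, -3.4]
finger_gap: 15.5
grip_force: 89.0
```

>>> step_arm([
  {"dp": [0,0,-0.03],"angular": [0,0,0],"fingers": 1},
  {"dp": [0,0,-0.09],"angular": [0,0,0],"fingers": 1},
  {"dp": [0,0,-0.16],"angular": [0,0,0],"fingers": 1},
  {"dp": [0,0,-0.23],"angular": [0,0,0],"fingers": 1},
  {"dp": [0,0,-0.29],"angular": [0,0,0],"fingers": 1},
  {"dp": [0,0,-0.34],"angular": [0,0,0],"fingers": 1},
  {"dp": [0,0,-0.36],"angular": [0,0,0],"fingers": 1},
  {"dp": [0,0,-0.365],"angular": [0,0,0],"fingers": 1},
])

```text
time: 18.1
tool_pos: [567.2, 12.2, 234.5]
tcp_rot: [-180.0, 0.0, 83.9]
ft_force: [0.5, 0.2, -3.9]
finger_gap: 15.5
grip_force: 89.1
```

>>> step_arm([
  {"dp": [0,0,0],"angular": [0,0,0],"fingers": 1},
  {"dp": [0,0,0],"angular": [0,0,0],"fingers": 1},
  {"dp": [0,0,0],"angular": [0,0,0],"fingers": 1},
  {"dp": [0,0,0],"angular": [0,0,0],"fingers": 1},
  {"dp": [0,0,0],"angular": [0,0,0],"fingers": 1},
  {"dp": [0,0,0],"angular": [0,0,0],"fingers": 1},
  {"dp": [0,0,0],"angular": [0,0,0],"fingers": 1},
  {"dp": [0,0,0],"angular": [0,0,0],"fingers": 1},
])

```text
time: 19.1
tool_pos: [567.2, 12.3, 234.4]
tcp_rot: [-180.0, 0.0, 83.9]
ft_force: [0.2, 1.3, -2.5]
finger_gap: 14.8
grip_force: 89.1
```

Run:
```python
from h import *
s=sense();print(s['tool_pos'],s['tcp_rot'],s['ft_force'],s['wrist_torque'],s['time'])
ims=[snapshot(n) for n in('scene','side')]
a=ims[0][180:265,205:285];b=ims[1][140:225,240:320]
c=np.hstack([cv2.resize(x,(400,425),interpolation=3) for x in(a,b)]);cv2.imwrite('pics/j.png',c)
```

```text
[567.22217677  12.2501198  234.43648657] [-1.79999774e+02  1.18092856e-03  8.38988996e+01] [ 0.16042785  1.27219861 -2.48362739] [-0.0132136   0.00607268  0.02793653] 19.1
```

View pics/j.png

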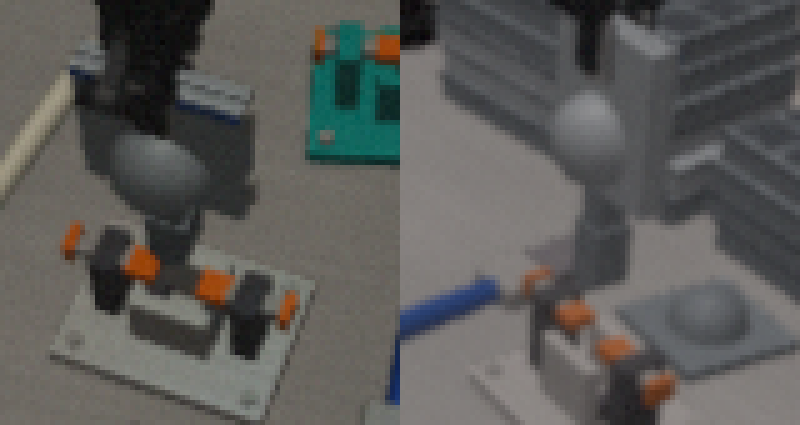

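The mould hangs closed and upright over the stand with its foot about 27 mm clear, and both orange noses are drawn apart. I'm handing in.

```bash
python3 -c "
from bench import hand_in
print(hand_in())"
```

```text
the job is handed in; nothing more can be done
None
```

I shut the mould, rocked it until both orange jaws were about 4 mm back, lifted it out and handed it in at about 19 s, held closed and upright with its foot about 27 mm above the stand's top.

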